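Tilt the cover panel out of the deep bin and lay it on the sloping wiring stand

ROBOT

A 6-joint arm with a two-finger parallel gripper is mounted at the origin on a cart in front of the work surface, level with it; the furniture and walls round the work are solid. World frame = base frame: x ahead of the robot, y to its left, z up, the work surface at z = 0. Lengths are in m, angles in rad, forces in N, time in s.
With the tool pointing down it reaches from about 0.275 to 0.875 m from the base axis. Payload 12.5 kg.
Tool frame: the origin (TCP) lies midway between the tips of the shut fingers; the grasp point (between the pads) lies grip_point_offset behind it (grip_point_offset is the distance from the TCP to the grasp point, in m); z points along the fingers, y is the line along which they close (so a half turn about z gives the same grasp; the last joint's range is limited). The gripper opens to 85 mm and grips with 20 to 120 N. Pads are 22 mm wide; open, the fingers measure 114 mm over their backs; the gripper's body (76 mm by 85 mm) begins 54 mm behind the grasp point. The pads swing forward as they close: fully open they stand 13 mm farther back than shut.
Start: joints at [1.109, 0.351, 1.652, -0, 1.139, -0.085], TCP at [0.202, 0.511, 0.231] pointing down, gripper open.
Joint ranges: [-2.75, 2.75], [-0.79, 2.1], [0.01, 2.65], [-1.57, 4.71], [0.07, 3.14], [-2.87, 2.87]. Speed limits (rad/s): [2.22, 2.22, 2.79, 3.14, 3.14, 3.14].

INTERFACE

Orientations are given as a rotation vector (axis times angle).
In Python, from rig import * gives the robot as it stands. The module is installed in compiled form; this text tells all that it offers.
- The arm moves only by the tool send_rows, never from a script. Its arguments are lists of equal length, an entry for each row: "grip": the opening, from 0 (shut) to 1 (fully open); "translation": the shift along the tool's x, y, z as a fraction of full scale, a list of three; "turn": the turn about the tool's z as a fraction of full scale. In form: {"grip": [grip, ...], "translation": [[x, y, z], ...], "turn": [turn, ...]}. A call has 1 to 20 rows; each row is the pose to reach, as a shift and turn from the pose commanded when the call began, along the tool's axes at that moment; what a row does not reach only later rows make up. Full scale, the value 1, is 0.1 m for a shift and 90 degrees for a turn. A row lasts 1/8 s, in which the tool goes at most 62.5 mm and 10.7 degrees, less where a joint would pass 70% of its speed; a pose out of reach is approached as far as the arm can. A call with a number of a shift or a turn outside -1 to 1 is refused whole. A call with a gripper value outside its range is refused whole. The fingers move at their own pace and stop on an object; the grip force is fixed at half the most. Time passes only in rows, so rows that repeat a pose let the fingers close. It gives the time, the measured TCP pose, the force, the opening and the grip force at its end, in the units of the state.
- state(): the state, without advancing time (a new reading comes with each control period).
- get_image(name): name is "side" or "top"; returns a dict with "frame" (384x512x3 uint8, red, green, blue), "depth" (384x512 float32, m along the optical axis (not along the pixel's ray), 0 where there is no reading), "fov_y" (degrees; the focal length in pixels is half the picture's height over the tangent of half this angle, whatever the lens; pixels are square), "cx", "cy" (the principal point, pixels), "k1" (the pictures are not rectified: a ray, as slopes to the right and down, at radius r is drawn at 1 + k1 r^2 times it, then the intrinsics apply), "cam_to_world" (4x4, takes a point from camera to world coordinates). Camera axes: x right, y down, z forward; pixel columns grow to the right and rows downward; lengths in m; the calibration is good to about 2 mm. A picture is of the moment at which its call begins.
- hand_in(): hands the job in; it is judged then, once.
The state is a dict: "t": time; "qpos": joint angles; "dq": joint speeds; "joint_efforts": joint torques, N m; "ee_pos": TCP position; "ee_rot": TCP orientation; "contact_force": force on the tool from outside, world axes, zero at the start; "moment": the same for the moment, N m; "grip_width": finger opening in m; "gripper_force": force on a finger pad.
Only numpy, scipy, OpenCV 4.12 (cv2) and the standard library are available. Lean on these libraries where they do the work, as an engineer would, in place of code of your own. Each camera call takes 0.05 s, during which the arm holds its last target. There are 200 camera calls.

TASK

Stand the spare breaker, which stands in the deep bin on top of the cover panel, upright on the black rubber mat. Then take the panel by its handle, raise that end so that the panel tilts out from under the bin's inner ledge, draw it out, and lay it flat on the sloping bed of the wiring stand, handle at the upper end, lower edge resting against the bottom stop and between the side rails. Let go, and do not knock over or shift the tape roll, the insulator or the solder spool.

Things in the scene. Friction and masses are not known exactly. Their poses are not given: they have to be found in the camera images.
- bin: Fixed grey steel bin, open at the top, 194 x 112 x 83 mm high outside, walls and floor 3 mm (inside 188 x 106, floor 3 mm above the bench). Origin: centre of its underside; x along its length from the ledge end to the end where the panel's handle is, z up. It is too narrow to lift the panel level: its toe is caught under the ledge.
- ledge_edge (a point): Middle of the lower free edge of a fixed 3 mm ledge inside the bin, full width, from the -x end wall to here (bin x = -48 mm); underside 35 mm, top 38 mm above the bench. The panel comes out tilted 22 to 34 degrees, handle end up, drawn along its own slope over the +x rim until the toe has passed the ledge.
- panel_grip (a point): Centre of the dark handle bar of the aluminium panel (172 x 94 x 4 mm, 0.2-0.42 kg, flat on the bin floor at first). Bar: 8 mm along the panel's x, 68 along y, 20 tall, on legs. This point is 58 mm above the panel's underside, 36 mm from its handle end, 136 from its toe. Axes: x from toe to handle end, z out of the upper face. 36 mm or more free from bar to bin wall.
- panel_toe (a point): Middle of the panel's toe edge (the end away from the handle), at the underside. Axes as for panel_grip.
- breaker_mid (a point): Middle of the spare breaker, pale grey, two-pole, 36 mm (its x) by 85 mm (its y), solid 54 mm high with a small toggle up to 63 mm; 0.15-0.3 kg. This point is 27 mm above its underside; z up. It stands on the panel between ledge and handle; grasp it across the 36 mm, near the top: 12 mm or more are free to the handle bar.
- mat: black rubber mat 96 x 96 x 3 mm, fixed on the bench. Origin: centre of its underside, at bench height.
- bed: Fixed plywood bed of the wiring stand, sloping 30 degrees. Origin: middle of the low end of its upper face, where it meets the bottom stop; x up the slope, y across, z out of the face. 176 mm long above the stop, 124 wide. The stop (x -8 to 0 mm) rises 14 mm above the face; side rails 6 mm high have inner sides at y = +-56 mm.
- insulator: red ribbed standoff insulator, 31 mm across, 35 mm high, loose, standing between bin and stand; a bystander. Origin: centre of its underside. Behind it a tall equipment frame, 0.5 m high, fills the bench from x = 0.62 m on and right of y = -0.09 m: carry things round its front.
- tape_roll: black tape roll lying flat, 69 mm across, 19 mm high, loose; a bystander. Origin: centre of its underside.
- solder_spool: solder spool standing on its flange, 52 x 76 x 42 mm, loose; a bystander. Origin: underside, under the wire's side of the reel.

How it is judged:
On the way, in this order (a step that is already met when the one before it is completed fails the run):
1. the breaker stands upright on the mat, released (horizontal distance between breaker_mid and mat below 0.04 m and height (world z) of breaker_mid below 0.036 m and angle between breaker_mid's own z axis and vertical below 0.1 rad and contact force between spare_breaker and the fingers below 0.05 N), for 0.2 s.
2. the panel's handle end is raised by 17 degrees or more while its toe is still in the bin below the ledge (angle between panel_toe's own z axis and vertical above 0.3 rad and x of panel_toe in the frame of bin between -0.1 and -0.046 m and z of panel_toe in the frame of bin below 0.035 m), for 0.1 s.
At the end, for the whole second after the job is handed in: Panel released, at rest on the bed: flat within 3 degrees, straight within 7, handle uphill, toe edge within 6 mm of the bottom stop, middle line within 12 mm of the bed's. Breaker upright, at rest on the mat, its middle within 40 mm of the mat's (x of panel_toe in the frame of bed between -0.004 and 0.006 m and y of panel_toe in the frame of bed between -0.012 and 0.012 m and z of panel_toe in the frame of bed below 0.004 m and x of panel_grip in the frame of bed above 0.12 m and z of panel_grip in the frame of bed between 0.052 and 0.063 m and angle between the z axis of panel_grip and the z axis of bed, either way round below 0.05 rad and angle between the x axis of panel_grip and the x axis of bed, either way round below 0.122 rad and linear speed of each of panel, spare_breaker below 0.02 m/s and contact force between panel and the fingers below 0.05 N and horizontal distance between breaker_mid and mat below 0.04 m and height (world z) of breaker_mid below 0.036 m and angle between breaker_mid's own z axis and vertical below 0.1 rad); the robot touches nothing.
It fails at once if the breaker is tipped over (angle between breaker_mid's own z axis and vertical above 0.8 rad).
It fails at once if the insulator, tape roll or solder spool is shifted by more than 25 mm (distance of any of insulator, tape_roll, solder_spool from where it was at the start of the episode above 0.025 m).
It fails at once if the insulator is knocked over (angle between insulator's own z axis and vertical above 0.5 rad).
It also fails if it takes over 67 s, if anything falls off the work surface, if the arm or the gripper's body presses on something with over 40 N, if the wrist force passes 120 N, or if a joint passes its speed limit or range.

## Working session

There is one attempt and no reset: what is moved stays moved. The work goes in short steps, Python scripts to look and compute and a tool call to move; the robot and the scene stay as the last step left them, time stands still between calls to the robot, and variables do not carry over. Pictures are saved under pics/ and viewed, at most 10 in all, crops included, and the job is handed in when it is done.

Besides the shell and the picture viewer there is one more tool, called after "Call:" as name(argument=value, ...) on one line, values as JSON. send_rows: Moves the arm, as the interface text tells. Shift numbers are shares of 0.1 m and turn numbers shares of 90 degrees, none past 1 either way. Its arguments: {"type":"object","properties":{"grip":{"type":"array","items":{"type":"number"}},"translation":{"type":"array","items":{"type":"array","items":{"type":"number","minimum":-1,"maximum":1}}},"turn":{"type":"array","items":{"type":"number","minimum":-1,"maximum":1}}},"required":["grip","translation","turn"]}

```bash
mkdir -p pics
cat > h.py <<'E'
import numpy as np, cv2
from rig import *
def load(n):
    g=get_image(n); np.savez(n+'.npz',**g); return g
def intr(g):
    f=g['frame'].shape[0]/2/np.tan(np.radians(g['fov_y'])/2)
    return np.array([[f,0,g['cx']],[0,f,g['cy']],[0,0,1.]]),np.array([g['k1'],0,0,0,0.])
def rays(g,uv):
    K,d=intr(g); p=cv2.undistortPoints(np.array(uv,float).reshape(-1,1,2),K,d).reshape(-1,2)
    return np.c_[p,np.ones(len(p))]
def plane(g,uv,z):
    T=g['cam_to_world']; d=rays(g,uv)@T[:3,:3].T; o=T[:3,3]
    return o+d*((z-o[2])/d[:,2])[:,None]
def cloud(g):
    h,w=g['depth'].shape; v,u=np.mgrid[:h,:w]
    r=rays(g,np.c_[u.ravel(),v.ravel()])*np.asarray(g['depth']).reshape(-1,1)
    T=g['cam_to_world']; return (r@T[:3,:3].T+T[:3,3]).reshape(h,w,3)
E
python3 - <<'E'
from h import *
s=state(); print({k:np.round(v,3) for k,v in s.items()})
try: print(grip_point_offset)
except Exception as e: print(e)
for n in('top','side'):
    g=load(n); print(n,g['fov_y'],g['cx'],g['cy'],g['k1'],np.round(g['cam_to_world'],3).tolist())
    cv2.imwrite(f'pics/{n}0.png',g['frame'][:,:,::-1])
E
```

```text
{'t': np.float64(0.0), 'qpos': array([ 1.109,  0.351,  1.652,  0.   ,  1.139, -0.085]), 'dq': array([ 0.   , -0.001, -0.   , -0.001, -0.   , -0.001]), 'joint_efforts': array([ 0.0000e+00, -5.0613e+01, -2.9140e+01, -0.0000e+00,  5.0000e-03,
       -0.0000e+00]), 'ee_pos': array([0.202, 0.511, 0.231]), 'ee_rot': array([-5.880e-01, -3.086e+00,  2.000e-03]), 'contact_force': array([-0.635,  0.346, -1.08 ]), 'moment': array([ 0.057, -0.022,  0.015]), 'gripper_force': np.float64(0.0), 'grip_width': np.float64(0.086)}
0.0187
top 56.96622922527492 250.86542502427088 194.27510542525928 -0.07078599237060335 [[0.018, -0.999, 0.04, 0.493], [-1.0, -0.019, -0.018, -0.058], [0.019, -0.04, -0.999, 1.1], [0.0, 0.0, 0.0, 1.0]]
side 46.121382673031924 251.6307320950058 194.31533469014536 -0.05434853559729952 [[-0.696, -0.624, 0.356, 0.168], [-0.718, 0.608, -0.338, 0.295], [-0.005, -0.491, -0.871, 0.982], [0.0, 0.0, 0.0, 1.0]]
```

View pics/top0.png

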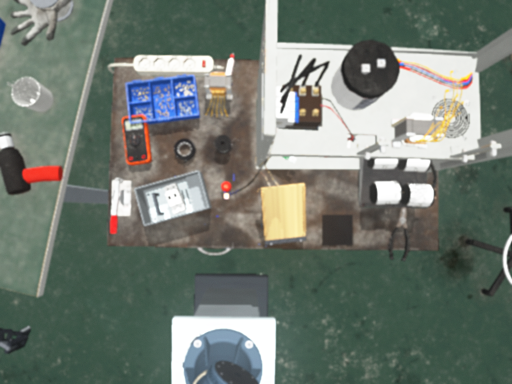

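View pics/side0.png

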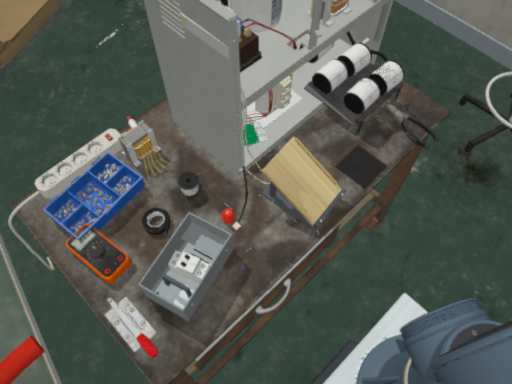

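The top view shows the bin around (173,199) with the breaker at about (172,200), the bed at (284,212), the mat at (337,229), the insulator at (226,187), the tape at (184,149) and the spool at (223,149). The side view shows the same layout, with the ledge or handle end still unclear, so I'll enlarge the bin and measure.

Run:
```python
from h import *
t=dict(np.load('top.npz')); s=dict(np.load('side.npz'))
a=cv2.resize(t['frame'][160:240,125:220],None,fx=6,fy=6,interpolation=cv2.INTER_CUBIC)[:, :570]
b=cv2.resize(s['frame'][205:325,130:245],None,fx=4,fy=4,interpolation=cv2.INTER_CUBIC)
H=480; im=np.zeros((600,800,3),np.uint8)
a=cv2.resize(a,(400,337)); b=cv2.resize(b,(400,417)); im[:337,:400]=a; im[:417,400:]=b
cv2.imwrite('pics/bin0.png',im[:420,:,::-1])
P=cloud(t)
def rect(m,name):
    cs,_=cv2.findContours(m.astype(np.uint8),cv2.RETR_EXTERNAL,cv2.CHAIN_APPROX_NONE)
    c=max(cs,key=cv2.contourArea); z=np.median(P[m][:,2])
    q=P[m]; xy=q[:,:2].astype(np.float32); r=cv2.minAreaRect(xy)
    print(name,'n',m.sum(),'z',np.round(np.percentile(q[:,2],[2,50,98]),3),'rect',np.round(r[0],4),np.round(r[1],4),round(r[2],1))
v,u=np.mgrid[:384,:512]
z=P[:,:,2]
box=lambda a,b,c,d:(u>=a)&(u<=b)&(v>=c)&(v<=d)
hsv=cv2.cvtColor(t['frame'],cv2.COLOR_RGB2HSV)
rect(box(130,215,165,228)&(z>.075)&(z<.095),'binrim')
rect(box(140,205,178,220)&(z>.025)&(z<.045),'ledge?')
rect(box(140,205,178,220)&(z>.045)&(z<.072),'breaker')
rect(box(250,312,178,248)&(hsv[:,:,0]>10)&(hsv[:,:,0]<30)&(hsv[:,:,1]>70)&(hsv[:,:,2]>140),'bed')
rect(box(318,358,210,250)&(hsv[:,:,2]<45),'mat')
rect(box(215,236,178,198)&(hsv[:,:,1]>170)&(hsv[:,:,2]>120),'insul')
rect(box(170,200,135,163)&(z>.01)&(z<.03),'tape')
rect(box(208,238,133,165)&(z>.02)&(z<.09),'spool')
```

```text
binrim n 327 z [0.076 0.084 0.088] rect [0.5189 0.1538] [0.1138 0.1951] 16.7
ledge? n 612 z [0.026 0.038 0.045] rect [0.5177 0.1521] [0.1098 0.1913] 16.7
breaker n 546 z [0.045 0.059 0.071] rect [0.5179 0.1522] [0.1101 0.1915] 16.7
bed n 2415 z [-0.001  0.075  0.118] rect [ 0.493  -0.1547] [0.1879 0.1935] 1.1Traceback (most recent call last):
  File "<stdin>", line 22, in <module>
  File "<stdin>", line 11, in rect
ValueError: max() iterable argument is empty
```

View pics/bin0.png

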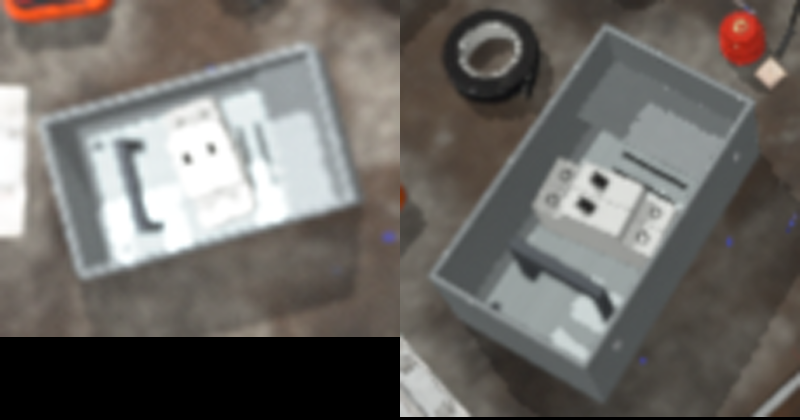

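The crop shows the handle bar at the left (+y) end of the bin, a pale breaker in the middle and the ledge at the right. The bin rim rectangle (114 x 195 mm at z 0.084) matches the given size. Next I'll measure the rest in the bin frame, plus the bed and the bystanders.

Run:
```python
from h import *
c0=np.array([.5189,.1538]); th=np.radians(106.7); ex=np.array([np.cos(th),np.sin(th)]); ey=np.array([-ex[1],ex[0]])
v,u=np.mgrid[:384,:512]
box=lambda a,b,c,d:(u>=a)&(u<=b)&(v>=c)&(v<=d)
for n in('top','side'):
    g=dict(np.load(n+'.npz')); P=cloud(g); z=P[:,:,2]; hsv=cv2.cvtColor(g['frame'],cv2.COLOR_RGB2HSV)
    V=hsv[:,:,2].astype(int)
    d=P[:,:,:2]-c0; X=d@ex; Y=d@ey
    inn=(abs(X)<.085)&(abs(Y)<.047)
    print(n)
    def rep(name,m):
        q=np.c_[X[m],Y[m]]*1000
        if len(q)<5: print(name,len(q)); return
        r=cv2.minAreaRect(q.astype(np.float32)); w=cv2.minAreaRect(P[m][:,:2].astype(np.float32))
        print(name,len(q),'z',np.round(np.percentile(z[m],[2,50,98]),3),'bin med',np.round(np.median(q,0),1),'x',np.round(np.percentile(q[:,0],[2,98]),1),'y',np.round(np.percentile(q[:,1],[2,98]),1),'R',np.round(np.r_[r[0],r[1],r[2]],1),'W',np.round(w[0],4))
    rep('breaker',inn&(z>.056)&(z<.066)&(V>150)); rep('bar',inn&(z>.06)&(V<130)&(X>.01))
    if n=='top':
        rep('barpix',inn&box(150,170,190,222)&(V<110)&(X>.02)&(X<.07))
    W=P[:,:,:2]
    reg=lambda x0,x1,y0,y1:(W[...,0]>x0)&(W[...,0]<x1)&(W[...,1]>y0)&(W[...,1]<y1)
    rep('tape',reg(.58,.70,.07,.2)&(z>.012)&(z<.03))
    rep('spool',reg(.58,.70,-.02,.07)&(z>.015)&(z<.09))
    rep('insul',reg(.5,.6,-.03,.05)&(hsv[:,:,1]>170)&(z>.015)&(z<.05))
    rep('mat',reg(.38,.5,-.4,-.24)&(V<60)&(z>-.01)&(z<.012))
    wood=reg(.36,.6,-.24,-.05)&(hsv[:,:,0]>8)&(hsv[:,:,0]<32)&(hsv[:,:,1]>50)&(V>110)&(z>.02)
    A=P[wood]; m=np.median(A,0); A=A[np.abs(A[:,:2]-m[:2]).max(1)<.1]
    for _ in range(4):
        k,*_=np.linalg.lstsq(np.c_[A[:,:2],np.ones(len(A))],A[:,2],rcond=None); rs=A[:,2]-np.c_[A[:,:2],np.ones(len(A))]@k; A=A[abs(rs)<.005]
    sl=k[:2]/np.linalg.norm(k[:2]); print('bedplane',np.round(k,4),'deg',np.degrees(np.arctan(np.hypot(*k[:2]))),'updir',sl,'az',np.degrees(np.arctan2(sl[1],sl[0])),len(A))
    a=A[:,:2]@sl; b=A[:,:2]@np.array([-sl[1],sl[0]]); print(' along',np.percentile(a,[.5,99.5]),'across',np.percentile(b,[.5,99.5]),'z',np.percentile(A[:,2],[.5,99.5]))
```

```text
top
breaker 171 z [0.056 0.061 0.065] bin med [-2.9  3.9] x [-21.5  46.3] y [-19.9  22.6] R [16.3  5.6 82.5 43.9 14.4] W [0.5089 0.1678]
bar 31 z [0.061 0.07  0.075] bin med [46.6  2. ] x [45.2 48.6] y [-23.6  33.5] R [46.8  5.  60.6  3.4 89. ] W [0.5006 0.1971]
barpix 8 z [0.034 0.058 0.07 ] bin med [ 46. -24.] x [45.3 47. ] y [-27.  25.] R [46.5  2.6 59.4  1.7 89.3] W [0.5031 0.1976]
tape 251 z [0.013 0.018 0.022] bin med [ -65.9 -134.9] x [-99.2 -37.3] y [-168.   -53.1] R [ -66.6 -104.2  130.3   65.9   87.7] W [0.6379 0.12  ]
spool 167 z [0.03  0.042 0.046] bin med [-181.5 -116.6] x [-207.3 -160.3] y [-134.6  -98.4] R [-182.8 -115.    35.    50.5   72.1] W [0.6816 0.0117]
insul 56 z [0.021 0.032 0.036] bin med [-161.3    6. ] x [-172.3 -148.6] y [-6.8 18.2] R [-160.9    5.3   25.1   23.8   75. ] W [ 0.56   -0.0018]
mat 660 z [-0.001  0.003  0.008] bin med [-461.4  235.2] x [-502.3 -412.4] y [191.4 274.9] R [-458.2  229.7   87.7   87.2   74.1] W [ 0.4305 -0.351 ]
bedplane [ 0.5709  0.0694 -0.1886] deg 29.903496175201255 updir [0.99269089 0.12068468] az 6.931619185224789 2102
 along
[... 440 characters left out ...]
-49.6 -114.3  121.3   64.4   60.5] W [0.6426 0.1391]
spool 289 z [0.018 0.041 0.044] bin med [-177.7 -116. ] x [-205.1 -159.1] y [-136.   -99.2] R [-180.8 -115.1   37.2   51.6   73.2] W [0.6811 0.0137]
insul 119 z [0.017 0.031 0.036] bin med [-151.9    9. ] x [-167.4 -142.5] y [-5.4 19.9] R [-155.     7.4   25.1   29.2   36.5] W [0.5563 0.0032]
mat 1158 z [-0.001  0.003  0.006] bin med [-453.4  228.8] x [-503.4 -405. ] y [178.8 277.9] R [-455.   227.7   98.6   97.6   74.5] W [ 0.4316 -0.3475]
bedplane [ 0.5725  0.0719 -0.19  ] deg 29.985576599345983 updir [0.99220234 0.12463756] az 7.15982578741532 3201
 along [0.38075276 0.53296293] across [-0.29007404 -0.16775298] z [0.02867084 0.11799883]
```

Run:
```python
from h import *
c0=np.array([.5189,.1538]); th=np.radians(106.7); ex=np.array([np.cos(th),np.sin(th)]); ey=np.array([-ex[1],ex[0]])
for n,bar in(('top',[(155.2,194.),(160.2,214.2)]),('side',[(163,274.9),(191,291.3)])):
    g=dict(np.load(n+'.npz')); P=cloud(g); z=P[:,:,2]; V=g['frame'].max(2).astype(int)
    d=P[:,:,:2]-c0; X=d@ex; Y=d@ey
    m=(abs(X)<.12)&(abs(Y)<.08)&(z>.078)&(z<.09)
    r=cv2.minAreaRect(P[m][:,:2].astype(np.float32)); print(n,'rim',np.round(np.r_[r[0],r[1],r[2]],4),m.sum())
    q=(plane(g,bar,.071)[:,:2]-c0); print(' bar ends',np.round(np.c_[q@ex,q@ey]*1000,1))
    b=(abs(X)<.035)&(abs(Y)<.047)&(V>120)&(z>.034)&(z<.068)
    for lo,hi in((.034,.056),(.056,.066)):
        k=b&(z>lo)&(z<hi); Q=(np.c_[X[k],Y[k]]*1000).astype(np.float32); r=cv2.minAreaRect(Q); print(' brk',lo,len(Q),np.round(np.r_[r[0],r[1],r[2]],1),np.percentile(Q,[3,97],0).round(1).tolist())
    # line of constant: breaker axis from raised-part long-edge regression
    for y0 in range(-40,45,10):
        k=b&(abs(Y*1000-y0)<5); 
        if k.sum()>4: print('  y',y0,np.percentile(X[k]*1000,[4,96]).round(1), np.median(z[k]).round(3))
```

```text
top rim [ 0.5189  0.1538  0.1138  0.1951 16.6715] 309
 bar ends [[ 42.7 -24.3]
 [ 44.   36.3]]
 brk 0.034 201 [-3.7  0.1 36.6 85.4  6.6] [[-23.9, -40.7], [15.8, 41.5]]
 brk 0.056 161 [-3.4  0.3 37.  42.4  6.1] [[-21.3, -19.5], [13.9, 20.2]]
  y -40 [-16.9  17.5] 0.047
  y -30 [-17.5  16.3] 0.047
  y -20 [-19.3  15.6] 0.06
  y -10 [-20.7  14.5] 0.06
  y 0 [-21.6  12.8] 0.061
  y 10 [-23.  12.] 0.061
  y 20 [-23.9   9.9] 0.059
  y 30 [-24.7   9.9] 0.046
  y 40 [-24.9   8.4] 0.046
side rim [ 0.5197  0.1541  0.1136  0.195  16.6909] 607
 bar ends [[ 52.  -26.8]
 [ 52.9  44.4]]
 brk 0.034 369 [-0.  -1.5 37.9 86.1  5.9] [[-19.0, -41.9], [20.8, 39.7]]
 brk 0.056 280 [-0.1 -1.  37.  42.6  6. ] [[-17.2, -20.7], [17.8, 19.6]]
  y -40 [-12.8  21.6] 0.046
  y -30 [-13.2  21.2] 0.046
  y -20 [-15.7  20.3] 0.06
  y -10 [-15.1  19.4] 0.06
  y 0 [-16.2  18.1] 0.06
  y 10 [-17.5  17.2] 0.06
  y 20 [-18.  16.] 0.051
  y 30 [-19.5  15.1] 0.046
  y 40 [-21.2  13.9] 0.046
```

Both cameras agree on the rim to 1 mm. The breaker is at about bin (-2, 0) mm, turned 6 degrees, and the bed slope is 30 degrees with its uphill side toward +x. Next is a small planner that turns targets into call numbers.

```bash
cat > plan.py <<'E'
import numpy as np
from rig import state
from scipy.spatial.transform import Rotation as R
def cur():
    s=state(); M=R.from_rotvec(s['ee_rot']).as_matrix(); return np.array(s['ee_pos']),np.degrees(np.arctan2(M[1,1],M[0,1]))
def plan(*wps):
    """wps: (x,y,z,az of tool y deg); prints the calls (shift, turn, rows)"""
    p,a=cur(); print('from',p.round(4),round(a,2))
    for x,y,z,az in wps:
        for _ in range(12):
            r=np.radians(a); Y=np.array([np.cos(r),np.sin(r),0]); X=np.array([-Y[1],Y[0],0]); Z=np.array([0,0,-1.])
            B=np.c_[X,Y,Z]; d=B.T@(np.array([x,y,z])-p)/.1; k=max(1,abs(d).max()); s=np.round(d/k,3)
            t=(a-az+180)%360-180; t=np.round(np.clip(t/90,-1,1),3)
            if k==1 or _==0: pass
            if abs(s).max()<.005 and abs(t)<.004: break
            n=int(np.ceil(max(np.linalg.norm(s)*.1/.0625,abs(t)*90/10.7)))
            print('  shift',s.tolist(),'turn',t,'rows>=',n)
            p=p+B@s*.1; a-=t*90
        print('  ->',p.round(4),round(a,2))
E
python3 -c "
from plan import *
plan((.5203,.1524,.14,-67.3),(.5203,.1524,.0265,-67.3))"
```

```text
from [0.2022 0.5112 0.2308] 68.41
  shift [-1.0, -0.506, 0.212] turn 1.0 rows>= 9
  shift [-0.506, 1.0, 0.212] turn 0.508 rows>= 5
  shift [0.342, 1.0, 0.2] turn -0.0 rows>= 2
  shift [0.341, 1.0, 0.2] turn -0.0 rows>= 2
  shift [0.142, 0.416, 0.084] turn -0.0 rows>= 1
  -> [0.5203 0.1524 0.14  ] -67.31
  shift [0.0, 0.0, 1.0] turn -0.0 rows>= 2
  shift [0.0, 0.0, 0.135] turn -0.0 rows>= 1
  -> [0.5203 0.1524 0.0265] -67.31
```

Call:
send_rows(grip=[0.54, 0.54, 0.54, 0.54, 0.54, 0.54, 0.54, 0.54, 0.54, 0.54], translation=[[-1, -0.51, 0.21], [-1, -0.51, 0.21], [-1, -0.51, 0.21], [-1, -0.51, 0.21], [-1, -0.51, 0.21], [-1, -0.51, 0.21], [-1, -0.51, 0.21], [-1, -0.51, 0.21], [-1, -0.51, 0.21], [-1, -0.51, 0.21]], turn=[1, 1, 1, 1, 1, 1, 1, 1, 1, 1])

```text
t: 1.35
ee_pos: [0.2765, 0.4271, 0.2101]
ee_rot: [2.597, 1.767, -0.001]
contact_force: [-0.0, -0.3, -0.5]
grip_width: 0.0458
gripper_force: 0.0
```

Call:
send_rows(grip=[0.54, 0.54, 0.54, 0.54, 0.54, 0.54], translation=[[-0.51, 1, 0.21], [-0.51, 1, 0.21], [-0.51, 1, 0.21], [-0.51, 1, 0.21], [-0.51, 1, 0.21], [-0.51, 1, 0.21]], turn=[0.51, 0.51, 0.51, 0.51, 0.51, 0.51])

```text
t: 2.1
ee_pos: [0.3507, 0.3429, 0.1892]
ee_rot: [3.08, 0.616, -0.0]
contact_force: [-0.3, -0.4, -1.1]
grip_width: 0.0462
gripper_force: 0.0
```

Call:
send_rows(grip=[0.54, 0.54, 0.54], translation=[[0.34, 1, 0.2], [0.34, 1, 0.2], [0.34, 1, 0.2]], turn=[0, 0, 0])

```text
t: 2.48
ee_pos: [0.4216, 0.2618, 0.1687]
ee_rot: [3.081, 0.612, -0.001]
contact_force: [0.2, 0.5, -1.1]
grip_width: 0.0464
gripper_force: 0.0
```

Call:
send_rows(grip=[0.54, 0.54, 0.54], translation=[[0.34, 1, 0.2], [0.34, 1, 0.2], [0.34, 1, 0.2]], turn=[0, 0, 0])

```text
t: 2.85
ee_pos: [0.491, 0.1831, 0.1488]
ee_rot: [3.081, 0.612, -0.001]
contact_force: [-0.5, -0.3, -0.5]
grip_width: 0.0462
gripper_force: 0.0
```

```bash
python3 -c "
from plan import *
plan((.5203,.1524,.12,-67.3),(.5203,.1524,.0265,-67.3))
s=state();print(s['t'],s['grip_width'],s['qpos'].round(2))
from h import *
g=load('side'); cv2.imwrite('pics/s1.png',g['frame'][:,:,::-1])
"
```

```text
from [0.491  0.1831 0.1488] -67.52
  shift [0.154, 0.396, 0.288] turn -0.002 rows>= 1
  -> [0.5203 0.1524 0.12  ] -67.34
  shift [-0.0, -0.0, 0.935] turn -0.0 rows>= 2
  -> [0.5203 0.1524 0.0265] -67.34
2.85 0.046160134650298314 [ 0.27  0.41  1.8  -0.    0.94  1.45]
```

Call:
send_rows(grip=[0.54, 0.54, 0.54, 0.54], translation=[[0.15, 0.39, 0.29], [0.15, 0.39, 0.29], [0.15, 0.39, 0.29], [0.15, 0.39, 0.29]], turn=[0, 0, 0, 0])

```text
t: 3.4
ee_pos: [0.5186, 0.1551, 0.121]
ee_rot: [-3.08, -0.616, -0.001]
contact_force: [-0.6, 0.2, -0.1]
grip_width: 0.0463
gripper_force: 0.0
```

```bash
python3 -c "
from plan import *
plan((.5203,.1524,.0265,-67.3))
from h import *
g=load('side'); cv2.imwrite('pics/s2.png',cv2.resize(g['frame'][150:340,90:330],None,fx=3,fy=3)[:,:,::-1])
"
```

```text
from [0.5186 0.1551 0.121 ] -67.4
  shift [0.005, 0.032, 0.945] turn -0.001 rows>= 2
  -> [0.5203 0.1523 0.0265] -67.31
```

View pics/s2.png

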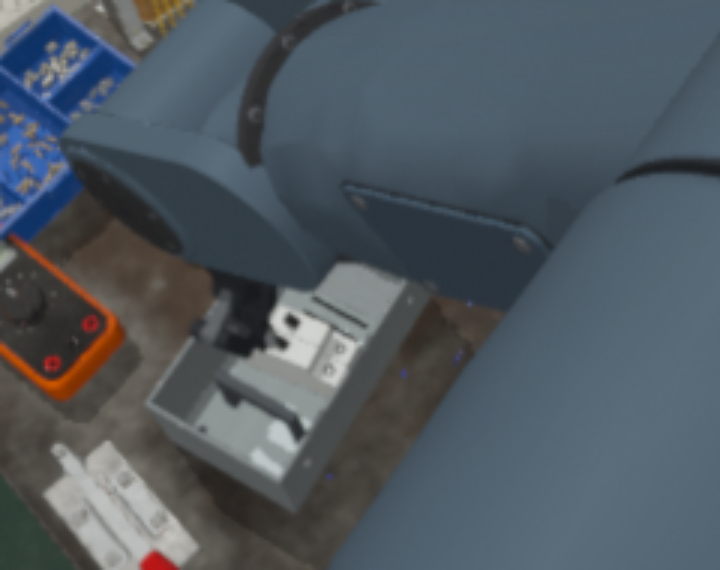

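The gripper hovers over the breaker (crop about (255,325)), with the bar clear at (265,400). I'll descend and grip.

Call:
send_rows(grip=[0.54, 0.54, 0.54, 0.54, 0.54, 0.54, 0.35, 0.3, 0.3, 0.3, 0.3], translation=[[0, 0.03, 0.2], [0, 0.03, 0.4], [0, 0.03, 0.6], [0, 0.03, 0.8], [0, 0.03, 0.94], [0, 0.03, 0.94], [0, 0.03, 0.94], [0, 0.03, 0.94], [0, 0.03, 0.94], [0, 0.03, 0.94], [0, 0.03, 0.94]], turn=[0, 0, 0, 0, 0, 0, 0, 0, 0, 0, 0])

```text
t: 4.82
ee_pos: [0.5204, 0.1513, 0.0269]
ee_rot: [-3.081, -0.613, -0.001]
contact_force: [-1.3, 0.9, 7.0]
grip_width: 0.035
gripper_force: 61.2
```

Call:
send_rows(grip=[0.3, 0.3, 0.3, 0.3], translation=[[0, 0, -0.3], [0, 0, -0.7], [0, 0, -1], [0, 0, -1]], turn=[0, 0, 0, 0])

```text
t: 5.32
ee_pos: [0.5211, 0.1514, 0.128]
ee_rot: [3.081, 0.613, 0.006]
contact_force: [-0.6, -0.2, -2.7]
grip_width: 0.0352
gripper_force: 60.6
```

```bash
python3 -c "
from plan import *
plan((.505,.08,.19,-67.3),(.431,-.349,.19,-67.3),(.431,-.349,.024,-67.3))
s=state();print(s['t'],s['grip_width'],s['contact_force'])
"
```

```text
from [0.5211 0.1514 0.128 ] -67.49
  shift [-0.422, 0.598, -0.62] turn -0.002 rows>= 2
  -> [0.505 0.08  0.19 ] -67.31
  shift [-0.636, 1.0, 0.0] turn -0.0 rows>= 2
  shift [-0.637, 1.0, 0.0] turn -0.0 rows>= 2
  shift [-0.636, 1.0, 0.0] turn -0.0 rows>= 2
  shift [-0.428, 0.672, 0.0] turn -0.0 rows>= 2
  -> [ 0.431 -0.349  0.19 ] -67.31
  shift [-0.0, 0.0, 1.0] turn -0.0 rows>= 2
  shift [-0.0, 0.0, 0.66] turn -0.0 rows>= 2
  -> [ 0.431 -0.349  0.024] -67.31
5.325 0.0351966060488183 [-0.59706117 -0.18632291 -2.73707956]
```

Call:
send_rows(grip=[0.3, 0.3, 0.3], translation=[[-0.2, 0.3, -0.4], [-0.42, 0.6, -0.62], [-0.42, 0.6, -0.62]], turn=[0, 0, 0])

```text
t: 5.7
ee_pos: [0.5041, 0.0781, 0.1884]
ee_rot: [3.081, 0.61, 0.001]
contact_force: [-0.8, 0.5, -2.1]
grip_width: 0.0353
gripper_force: 60.9
```

Call:
send_rows(grip=[0.3, 0.3, 0.3], translation=[[-0.25, 0.4, 0], [-0.5, 0.8, 0], [-0.64, 1, 0]], turn=[0, 0, 0])

```text
t: 6.08
ee_pos: [0.4826, -0.0383, 0.1866]
ee_rot: [-3.081, -0.612, 0.004]
contact_force: [-0.6, -0.6, -1.3]
grip_width: 0.0354
gripper_force: 61.0
```

Call:
send_rows(grip=[0.3, 0.3, 0.3], translation=[[-0.25, 0.4, 0], [-0.5, 0.8, 0], [-0.64, 1, 0]], turn=[0, 0, 0])

```text
t: 6.45
ee_pos: [0.4619, -0.1553, 0.1866]
ee_rot: [-3.08, -0.611, 0.003]
contact_force: [-0.1, -0.5, -2.8]
grip_width: 0.0354
gripper_force: 61.0
```

Call:
send_rows(grip=[0.3, 0.3, 0.3], translation=[[-0.25, 0.4, 0], [-0.5, 0.8, 0], [-0.64, 1, 0]], turn=[0, 0, 0])

```text
t: 6.82
ee_pos: [0.4412, -0.2722, 0.1864]
ee_rot: [-3.08, -0.611, 0.002]
contact_force: [0.2, 0.3, -1.6]
grip_width: 0.0355
gripper_force: 61.0
```

Call:
send_rows(grip=[0.3, 0.3, 0.3, 0.3, 0.3], translation=[[-0.2, 0.4, 0], [-0.42, 0.67, 0], [-0.42, 0.67, 0.3], [-0.42, 0.67, 0.7], [-0.42, 0.67, 0.7]], turn=[0, 0, 0, 0, 0])

```text
t: 7.45
ee_pos: [0.4273, -0.347, 0.1146]
ee_rot: [-3.075, -0.612, 0.007]
contact_force: [0.6, 0.3, -1.5]
grip_width: 0.035
gripper_force: 60.7
```

```bash
python3 -c "
from plan import *
plan((.431,-.349,.024,-67.3))
s=state();print(s['t'],s['grip_width'],s['contact_force'],s['qpos'].round(2))
from h import *
a=load('top'); 
cv2.imwrite('pics/t3.png',cv2.resize(a['frame'][150:270,220:400],None,fx=4,fy=4)[:,:,::-1])
"
```

```text
from [ 0.4273 -0.347   0.1146] -67.48
  shift [0.027, 0.033, 0.906] turn -0.002 rows>= 2
  -> [ 0.431 -0.349  0.024] -67.3
7.45 0.03501660232079406 [ 0.5992222   0.32058406 -1.5263544 ] [-0.77  0.5   1.75  0.    0.9   0.41]
```

View pics/t3.png

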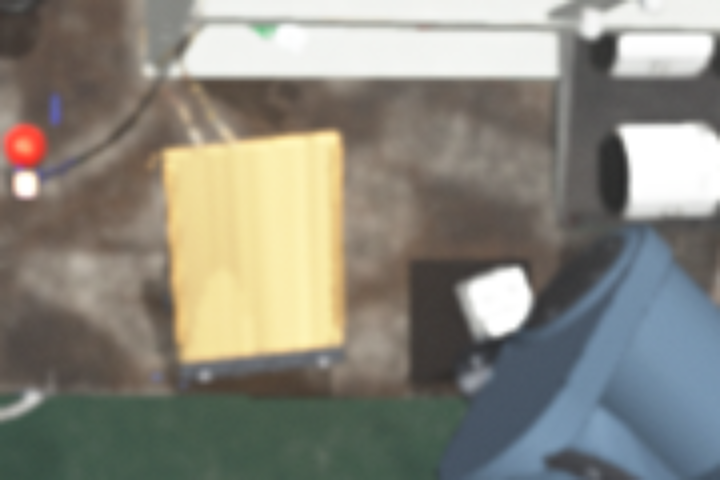

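The breaker (crop (495,300)) hangs over the mat, and the bed's dark stop is at its near end (260,360). I'll lower it and release.

Call:
send_rows(grip=[0.3, 0.3, 0.3, 0.3, 0.3, 0.3, 0.3, 0.36, 0.42, 0.5, 0.5], translation=[[0.03, 0.03, 0.25], [0.03, 0.03, 0.5], [0.03, 0.03, 0.7], [0.03, 0.03, 0.82], [0.03, 0.03, 0.87], [0.03, 0.03, 0.91], [0.03, 0.03, 0.91], [0.03, 0.03, 0.91], [0.03, 0.03, 0.91], [0.03, 0.03, 0.91], [0.03, 0.03, 0.91]], turn=[0, 0, 0, 0, 0, 0, 0, 0, 0, 0, 0])

```text
t: 8.88
ee_pos: [0.4327, -0.3507, 0.0275]
ee_rot: [3.081, 0.613, 0.0]
contact_force: [-0.4, -0.1, 0.1]
grip_width: 0.0427
gripper_force: 0.0
```

Call:
send_rows(grip=[0.5, 0.5, 0.5, 0.5], translation=[[0, 0, 0], [0, 0, -0.4], [0, 0, -0.9], [0, 0, -1]], turn=[0, 0, 0, 0])

```text
t: 9.38
ee_pos: [0.4336, -0.3516, 0.1303]
ee_rot: [3.077, 0.612, 0.005]
contact_force: [0.2, -1.0, 0.3]
grip_width: 0.0428
gripper_force: 0.0
```

```bash
python3 -c "
from plan import *
plan((.431,-.30,.2,0),(.508,.201,.2,16.7))
s=state();print(s['t'],s['grip_width'],s['contact_force'])
from h import *
v,u=np.mgrid[:384,:512]
for n in('side',):
    g=load(n);P=cloud(g);z=P[...,2];m=(abs(P[...,0]-.431)<.08)&(abs(P[...,1]+.349)<.08)&(z>.03)&(z<.075)&(g['frame'].min(2)>140)
    print(n,m.sum(),np.percentile(z[m],[5,50,95]).round(3),cv2.minAreaRect(P[m][:,:2].astype(np.float32)))
"
```

```text
from [ 0.4336 -0.3516  0.1303] -67.49
  shift [0.173, -0.486, -0.697] turn -0.75 rows>= 7
  -> [ 0.431 -0.3    0.2  ] 0.01
  shift [1.0, 0.154, 0.0] turn -0.185 rows>= 2
  shift [1.0, 0.475, 0.0] turn -0.0 rows>= 2
  shift [1.0, 0.475, 0.0] turn -0.0 rows>= 2
  shift [1.0, 0.475, 0.0] turn -0.0 rows>= 2
  shift [0.665, 0.316, 0.0] turn -0.0 rows>= 2
  -> [0.508 0.201 0.2  ] 16.66
9.375 0.042768618283066544 [ 0.23976936 -0.96572797  0.32036815]Traceback (most recent call last):
  File "<string>", line 9, in <module>
    print(n,m.sum(),np.percentile(z[m],[5,50,95]).round(3),cv2.minAreaRect(P[m][:,:2].astype(np.float32)))
                    ~~~~~~~~~~~~~^^^^^^^^^^^^^^^^
    return _quantile_unchecked(
        a, q, axis, out, overwrite_input, method, keepdims, weights)
    return _ureduce(a,
                    func=_quantile_ureduce_func,
    ...<5 lines>...
                    overwrite_input=overwrite_input,
                    method=method)
    r = func(a, **kwargs)
    result = _quantile(arr,
                       quantiles=q,
    ...<2 lines>...
                       out=out,
                       weights=wgt)
    slices_having_nans = np.isnan(arr[-1, ...])
                                  ~~~^^^^^^^^^
IndexError: index -1 is out of bounds for axis 0 with size 0
```

Run:
```python
from h import *
im=np.zeros((420,800,3),np.uint8)
a=load('top'); b=load('side')
A=cv2.resize(a['frame'][165:230,128:215],(400,299),interpolation=cv2.INTER_CUBIC); B=cv2.resize(b['frame'][205:325,130:245],(400,417),interpolation=cv2.INTER_CUBIC)
im[:299,:400]=A; im[:417,400:]=B; cv2.imwrite('pics/bin4.png',im[:,:,::-1])
c0=np.array([.5193,.154]); th=np.radians(106.7); ex=np.array([np.cos(th),np.sin(th)]); ey=np.array([-ex[1],ex[0]])
for n,g in(('top',a),('side',b)):
    P=cloud(g); z=P[...,2]; d=P[...,:2]-c0; X=d@ex*1000; Y=d@ey*1000; inn=(abs(X)<92)&(abs(Y)<51)
    m=inn&(z>.055)&(z<.08)&(X>20)&(X<75)&(abs(Y)<48)
    r=cv2.minAreaRect(np.c_[X[m],Y[m]].astype(np.float32)); print(n,'bar',m.sum(),np.round(np.r_[r[0],r[1],r[2]],1),np.percentile(X[m],[3,50,97]).round(1),np.percentile(Y[m],[1,99]).round(1),np.median(z[m]))
    V=g['frame'].max(2); m=inn&(z>.003)&(z<.012)&(X>-40)
    print(' plate',m.sum(),'X',np.percentile(X[m],[1,99]).round(1),'Y',np.percentile(Y[m],[1,99]).round(1),'V',np.percentile(V[m],[5,25,50,75,95]))
```

```text
top bar 94 [49.6  4.2  9.5 66.9  0.4] [44.9 47.6 53.5] [-28.4  37.2] 0.06996387791889924
 plate 1152 X [-39.  89.] Y [-49.4  49.9] V [181.55 235.   240.   255.   255.  ]
side bar 142 [52.2  2.4  7.  66.7  0.8] [48.8 53.2 55.2] [-30.9  35.6] 0.0700916662071554
 plate 1531 X [-38.7  79.8] Y [-49.2  30. ] V [109. 157. 164. 179. 214.]
```

View pics/bin4.png

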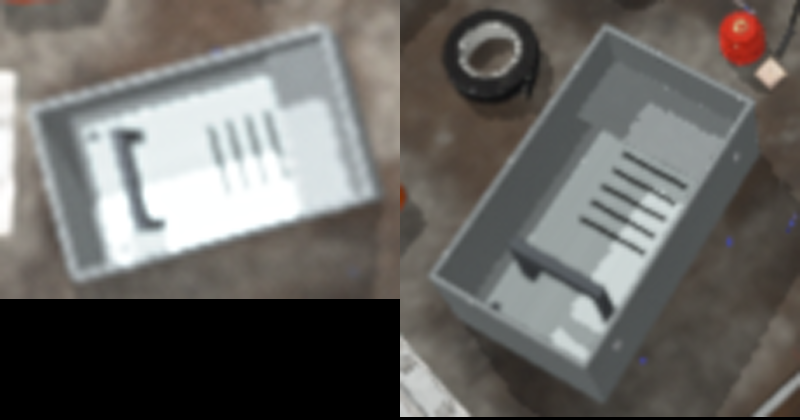

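The bar is clear in both views: centre at bin (51, 3.3) mm, 67 mm long, square to the bin. That leaves only about 1 mm of slack for gripping it by its ends, which is the grip that lets the panel tilt. So I'll first take it across the 8 mm and slide the panel 3 mm to the middle.

```bash
python3 -c "
from plan import *
plan((.44,-.30,.19,-73.3),(.5015,.2019,.18,-73.3),(.5015,.2019,.10,-73.3))
"
```

```text
from [ 0.4323 -0.3504  0.1268] -67.49
  shift [0.264, -0.436, -0.632] turn 0.065 rows>= 2
  -> [ 0.44 -0.3   0.19] -73.34
  shift [0.438, -1.0, 0.022] turn -0.0 rows>= 2
  shift [0.438, -1.0, 0.022] turn -0.0 rows>= 2
  shift [0.438, -1.0, 0.021] turn -0.0 rows>= 2
  shift [0.437, -1.0, 0.022] turn -0.0 rows>= 2
  shift [0.277, -0.632, 0.013] turn -0.0 rows>= 2
  -> [0.5015 0.2019 0.18  ] -73.34
  shift [-0.0, -0.0, 0.8] turn -0.0 rows>= 2
  -> [0.5015 0.2019 0.1   ] -73.34
```

Call:
send_rows(grip=[0.45, 0.45, 0.45], translation=[[0, 0, -0.4], [0.26, -0.44, -0.63], [0.26, -0.44, -0.63]], turn=[0, 0.065, 0.065])

```text
t: 9.9
ee_pos: [0.44, -0.2979, 0.1902]
ee_rot: [-3.108, -0.456, 0.0]
contact_force: [0.5, -1.3, -0.5]
grip_width: 0.0387
gripper_force: 0.0
```

Call:
send_rows(grip=[0.45, 0.45], translation=[[0.22, -0.5, 0], [0.44, -1, 0]], turn=[0, 0])

```text
t: 10.15
ee_pos: [0.4526, -0.1905, 0.1884]
ee_rot: [-3.107, -0.454, 0.004]
contact_force: [1.5, 0.0, -0.1]
grip_width: 0.0383
gripper_force: 0.0
```

Call:
send_rows(grip=[0.45, 0.45], translation=[[0.22, -0.5, 0], [0.44, -1, 0]], turn=[0, 0])

```text
t: 10.4
ee_pos: [0.4662, -0.0818, 0.1886]
ee_rot: [-3.107, -0.455, 0.004]
contact_force: [1.9, -0.4, 0.5]
grip_width: 0.0384
gripper_force: 0.0
```

Call:
send_rows(grip=[0.45, 0.45], translation=[[0.22, -0.5, 0], [0.44, -1, 0]], turn=[0, 0])

```text
t: 10.65
ee_pos: [0.4798, 0.0266, 0.1886]
ee_rot: [-3.108, -0.456, 0.004]
contact_force: [1.1, -0.2, 0.2]
grip_width: 0.0388
gripper_force: 0.0
```

Call:
send_rows(grip=[0.45, 0.45], translation=[[0.22, -0.5, 0], [0.44, -1, 0]], turn=[0, 0])

```text
t: 10.9
ee_pos: [0.4934, 0.135, 0.1885]
ee_rot: [3.108, 0.456, -0.004]
contact_force: [0.4, -0.6, 0.9]
grip_width: 0.0385
gripper_force: 0.0
```

Call:
send_rows(grip=[0.45, 0.45, 0.45, 0.45, 0.45], translation=[[0.28, -0.63, 0.1], [0.28, -0.63, 0.5], [0.28, -0.63, 0.8], [0.28, -0.63, 0.8], [0.28, -0.63, 0.8]], turn=[0, 0, 0, 0, 0])

```text
t: 11.52
ee_pos: [0.5028, 0.2018, 0.1106]
ee_rot: [3.108, 0.455, -0.0]
contact_force: [1.0, -0.3, 0.4]
grip_width: 0.0379
gripper_force: 0.0
```

```bash
python3 -c "
from plan import *
plan((.5015,.2019,.045,-73.3)); print(state()['t'])
from h import *
for n in('top','side'):
    g=load(n);P=cloud(g);z=P[...,2];m=(abs(P[...,0]-.431)<.08)&(abs(P[...,1]+.349)<.08)&(z>.03)&(z<.075)&(g['frame'].min(2)>120)
    if m.sum()>10: print(n,m.sum(),np.percentile(z[m],[5,50,95]).round(3),cv2.minAreaRect(P[m][:,:2].astype(np.float32)))
"
```

```text
from [0.5028 0.2018 0.1106] -73.35
  shift [-0.012, -0.005, 0.656] turn -0.001 rows>= 2
  -> [0.5015 0.2019 0.045 ] -73.26
11.525
top 373 [0.038 0.049 0.061] ((0.43336471915245056, -0.3500736355781555), (0.08329524844884872, 0.03759792074561119), 23.764888763427734)
```

The breaker stands at (0.433, -0.350), 4 mm from the mat's centre. Next I'll grip the bar across and slide it to the middle.

Call:
send_rows(grip=[0.45, 0.45, 0.45, 0.45, 0.1, 0, 0, 0, 0, 0, 0, 0, 0], translation=[[0, 0, 0.25], [0, 0, 0.5], [0, 0, 0.65], [0, 0, 0.65], [0, 0, 0.65], [0, 0, 0.65], [0, 0, 0.65], [0, 0, 0.65], [0, 0, 0.65], [0.01, 0, 0.64], [0.02, 0, 0.64], [0.034, 0, 0.64], [0.034, 0, 0.64]], turn=[0, 0, 0, 0, 0, 0, 0, 0, 0, 0, 0, 0, 0])

```text
t: 13.25
ee_pos: [0.5057, 0.2031, 0.0463]
ee_rot: [-3.108, -0.455, 0.0]
contact_force: [-3.5, -0.9, 3.0]
grip_width: 0.0068
gripper_force: 59.2
```

Call:
send_rows(grip=[0.3, 0.5, 0.5, 0.5, 0.5, 0.5, 0.5], translation=[[0, 0, 0], [0, 0, 0], [0, 0, 0], [0, 0, -0.5], [0, 0, -1], [0, 0, -1], [0, 0, -1]], turn=[0, 0, 0, 0, 0, 0, 0])

```text
t: 14.12
ee_pos: [0.5053, 0.2029, 0.1457]
ee_rot: [3.108, 0.455, -0.001]
contact_force: [0.3, -0.1, -0.5]
grip_width: 0.0426
gripper_force: 0.0
```

Call:
send_rows(grip=[0.845, 0.845, 0.845, 0.845, 0.845, 0.845, 0.845, 0.845, 0.845, 0.845], translation=[[0, 0.5, -0.1], [0, 1, -0.1], [0, 1, -0.1], [0, 1, -0.1], [0, 1, -0.1], [0, 1, -0.1], [0, 1, -0.1], [0, 1, -0.1], [0, 1, -0.1], [0, 1, -0.1]], turn=[-1, -1, -1, -1, -1, -1, -1, -1, -1, -1])

```text
t: 15.38
ee_pos: [0.5337, 0.1072, 0.1548]
ee_rot: [-1.876, -2.518, 0.003]
contact_force: [-0.9, -0.5, -0.9]
grip_width: 0.0719
gripper_force: 0.0
```

Call:
send_rows(grip=[0.845, 0.845, 0.845], translation=[[-1, 0, 0], [-1, 0, 0], [-1, 0, 0]], turn=[0, 0, 0])

```text
t: 15.75
ee_pos: [0.5631, 0.0095, 0.1554]
ee_rot: [-1.882, -2.515, 0.001]
contact_force: [-0.9, 0.0, -1.0]
grip_width: 0.0721
gripper_force: 0.0
```

Run:
```python
from h import *
from plan import *
print(state()['t'],state()['grip_width'])
c0=np.array([.5193,.154]); th=np.radians(106.7); ex=np.array([np.cos(th),np.sin(th)]); ey=np.array([-ex[1],ex[0]])
for n in('top','side'):
    g=load(n)
    P=cloud(g); z=P[...,2]; d=P[...,:2]-c0; X=d@ex*1000; Y=d@ey*1000; inn=(abs(X)<92)&(abs(Y)<48)
    m=inn&(z>.055)&(z<.08)&(X>20)&(X<75)
    if m.sum()>5:
        r=cv2.minAreaRect(np.c_[X[m],Y[m]].astype(np.float32)); print(n,'bar',m.sum(),np.round(np.r_[r[0],r[1],r[2]],1),np.percentile(Y[m],[1,99]).round(1))
    m=(abs(X)<.12e3)&(abs(Y)<80)&(z>.078)&(z<.09); r=cv2.minAreaRect(np.c_[X[m],Y[m]].astype(np.float32)); print(' rim',np.round(np.r_[r[0],r[1],r[2]],2))
p=c0+.051*ex; plan((p[0],p[1],.11,16.7),(p[0],p[1],.035,16.7))
```

```text
15.75 0.07211573732732339
top bar 92 [50.   1.2  9.1 67.5  0.2] [-32.2  34.5]
 rim [  0.56   0.54 113.52 195.27  89.99]
side bar 142 [52.6 -0.7  7.6 68.5  0.2] [-32.6  32.8]
 rim [  0.32  -0.63 113.66 194.76  89.9 ]
from [0.5625 0.0117 0.1555] 16.55
  shift [1.0, -0.005, 0.228] turn -0.002 rows>= 2
  shift [0.997, -0.002, 0.227] turn 0.0 rows>= 2
  -> [0.5046 0.2028 0.11  ] 16.73
  shift [0.0, 0.0, 0.75] turn 0.0 rows>= 2
  -> [0.5046 0.2028 0.035 ] 16.73
```

The bar is now centred in the bin to within 0.5 mm. I'll come over it with the fingers 72 mm apart.

Call:
send_rows(grip=[0.845, 0.845, 0.845], translation=[[0.6, 0, 0.1], [1, 0, 0.23], [1, 0, 0.23]], turn=[0, 0, 0])

```text
t: 16.23
ee_pos: [0.5324, 0.1104, 0.1322]
ee_rot: [-1.87, -2.521, 0.002]
contact_force: [-0.2, -0.7, -0.1]
grip_width: 0.0718
gripper_force: 0.0
```

Call:
send_rows(grip=[0.845, 0.845, 0.845, 0.845], translation=[[0.6, 0, 0.1], [0.98, 0, 0.22], [0.98, 0, 0.22], [0.98, 0, 0.22]], turn=[0, 0, 0, 0])

```text
t: 16.73
ee_pos: [0.5064, 0.2009, 0.1115]
ee_rot: [1.876, 2.52, 0.0]
contact_force: [-0.4, -1.1, 0.1]
grip_width: 0.0718
gripper_force: 0.0
```

Run:
```python
from plan import *
c0=np.array([.5193,.154]); th=np.radians(106.7); ex=np.array([np.cos(th),np.sin(th)]); ey=np.array([-ex[1],ex[0]])
p=c0+.051*ex+.0002*ey; plan((p[0],p[1],.034,16.7)); print(state()['t'])
```

```text
from [0.5064 0.2009 0.1115] 16.67
  shift [0.024, -0.014, 0.775] turn -0.0 rows>= 2
  -> [0.5044 0.2028 0.034 ] 16.67
16.725
```

Call:
send_rows(grip=[0.845, 0.845, 0.845, 0.845], translation=[[0.02, -0.014, 0], [0.02, -0.014, 0.1], [0.02, -0.014, 0.2], [0.02, -0.014, 0.2]], turn=[0, 0, 0, 0])

```text
t: 17.23
ee_pos: [0.5038, 0.2023, 0.0901]
ee_rot: [-1.876, -2.519, 0.003]
contact_force: [0.1, 0.5, -0.6]
grip_width: 0.0722
gripper_force: 0.0
```

Run:
```python
from plan import *
c0=np.array([.5193,.154]); th=np.radians(106.7); ex=np.array([np.cos(th),np.sin(th)]); ey=np.array([-ex[1],ex[0]])
p=c0+.051*ex+.0002*ey; plan((p[0],p[1],.034,16.7)); s=state(); print(s['t'],s['contact_force'])
```

```text
from [0.5038 0.2023 0.0901] 16.64
  shift [0.003, 0.008, 0.561] turn -0.001 rows>= 1
  -> [0.5045 0.2028 0.034 ] 16.73
17.225 [ 0.08765584  0.47691383 -0.56778123]
```

Call:
send_rows(grip=[0.845, 0.845, 0.845, 0.845], translation=[[0.003, 0.006, 0.1], [0.003, 0.006, 0.2], [0.003, 0.006, 0.3], [0.003, 0.006, 0.35]], turn=[0, 0, 0, 0])

```text
t: 17.73
ee_pos: [0.5045, 0.203, 0.0554]
ee_rot: [-1.876, -2.519, 0.001]
contact_force: [-0.4, 0.1, -0.0]
grip_width: 0.0724
gripper_force: 0.0
```

Call:
send_rows(grip=[0.845, 0.845, 0.845, 0.845, 0.76, 0.7, 0.7, 0.7, 0.7], translation=[[0, 0, 0.08], [0, 0, 0.16], [0, 0, 0.21], [0, 0, 0.21], [0, 0, 0.21], [0, 0, 0.21], [0, 0, 0.21], [0, 0, 0.21], [0, 0, 0.21]], turn=[0, 0, 0, 0, 0, 0, 0, 0, 0])

```text
t: 18.85
ee_pos: [0.5051, 0.2032, 0.036]
ee_rot: [1.876, 2.52, 0.001]
contact_force: [-2.4, -1.3, 10.2]
grip_width: 0.067
gripper_force: 66.0
```

Both ends of the bar are gripped (67 mm, 66 N). Now I'll raise the handle end, letting the panel pivot between the pads.

Call:
send_rows(grip=[0.7, 0.7, 0.7, 0.7, 0.7, 0.7, 0.7, 0.7], translation=[[-0.01, 0, -0.06], [-0.02, 0, -0.11], [-0.035, 0, -0.16], [-0.05, 0, -0.21], [-0.07, 0, -0.26], [-0.09, 0, -0.31], [-0.11, 0, -0.36], [-0.11, 0, -0.36]], turn=[0, 0, 0, 0, 0, 0, 0, 0])

```text
t: 19.85
ee_pos: [0.5076, 0.1922, 0.0711]
ee_rot: [-1.876, -2.519, 0.001]
contact_force: [1.1, -2.9, -10.5]
grip_width: 0.0668
gripper_force: 70.2
```

Run:
```python
from h import *
s=state(); print(s['t'],s['moment'],s['grip_width'])
im=np.zeros((420,800,3),np.uint8)
a=load('top'); b=load('side')
A=cv2.resize(a['frame'][165:230,128:215],(400,299),interpolation=cv2.INTER_CUBIC); B=cv2.resize(b['frame'][205:325,130:245],(400,417),interpolation=cv2.INTER_CUBIC)
im[:299,:400]=A; im[:417,400:]=B; cv2.imwrite('pics/bin5.png',im[:,:,::-1])
```

```text
19.85 [ 0.12934157  0.01763681 -0.01227349] 0.06682974699978443
```

View pics/bin5.png

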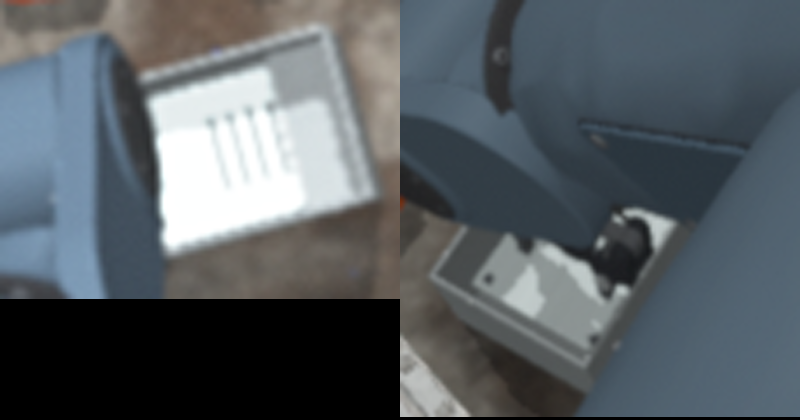

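The panel's handle end is now up near the rim in the side view (540,300), and the top view shows the plate still under the ledge. I'll get the tilt from a plane fit of the visible plate.

```bash
cat > tilt.py <<'E'
from h import *
c0=np.array([.5193,.154]); th=np.radians(106.7); ex=np.array([np.cos(th),np.sin(th)]); ey=np.array([-ex[1],ex[0]])
def tilt(x0=-40,x1=130,fresh=True):
    for n in('top','side'):
        g=load(n) if fresh else dict(np.load(n+'.npz')); P=cloud(g); z=P[...,2]*1000; d=P[...,:2]-c0; X=d@ex*1000; Y=d@ey*1000; f=g['frame'].astype(int)
        m=(X>x0)&(X<x1)&(abs(Y)<44)&(z>0)&(z<140)&(f.min(2)>135)&(f.max(2)-f.min(2)<40)
        A=np.c_[X[m],Y[m],np.ones(m.sum())]; b=z[m]
        for _ in range(8):
            if len(b)<20: break
            k=np.linalg.lstsq(A,b,rcond=None)[0]; r=b-A@k; o=abs(r)<max(2.5,2*np.median(abs(r))); A,b=A[o],b[o]
        if len(b)>=20: print(n,len(b),'tilt x %.1f y %.1f deg'%tuple(np.degrees(np.arctan(k[:2]))),'z at X=-48: %.1f'%(k[2]-48*k[0]),'X %.0f..%.0f'%tuple(np.percentile(A[:,0],[1,99])))
    s=state(); q=s['ee_pos'][:2]-c0; print('tcp bin',(q@ex*1000).round(1),(q@ey*1000).round(1),'z',(s['ee_pos'][2]*1000).round(1),'F',s['contact_force'].round(1),'t',s['t'])
E
python3 -c "
from tilt import *
tilt(fresh=False)"
```

```text
top 570 tilt x 4.5 y 0.2 deg z at X=-48: 35.3 X -39..36
side 510 tilt x 4.5 y 0.9 deg z at X=-48: 34.7 X -11..79
tcp bin 40.1 0.2 z 70.9 F [  0.6  -3.6 -10. ] t 19.95
```

The panel bears on the ledge edge (z 35 at X = -48) and is tilted 4.5 degrees so far, as expected with a stiff grip. I'll keep raising it.

Call:
send_rows(grip=[0.7, 0.7, 0.7, 0.7, 0.7, 0.7, 0.7, 0.7], translation=[[-0.03, 0, -0.06], [-0.06, 0, -0.12], [-0.09, 0, -0.18], [-0.11, 0, -0.23], [-0.13, 0, -0.28], [-0.14, 0, -0.33], [-0.15, 0, -0.37], [-0.15, 0, -0.37]], turn=[0, 0, 0, 0, 0, 0, 0, 0])

```text
t: 20.95
ee_pos: [0.5123, 0.1785, 0.1088]
ee_rot: [-1.876, -2.52, -0.001]
contact_force: [-2.5, 2.8, -6.3]
grip_width: 0.0665
gripper_force: 70.5
```

```bash
python3 -c "
from tilt import *
tilt()"
```

```text
top 480 tilt x 26.1 y 0.5 deg z at X=-48: 36.3 X -39..23
side 633 tilt x 26.7 y 0.0 deg z at X=-48: 33.4 X -37..84
tcp bin 25.5 -0.4 z 108.6 F [-1.6  1.3 -6.5] t 21.05
```

It's tilted 26.4 degrees with the toe at about X = -71 mm, so step 2 is met. A little more raising takes it to about 31 degrees, then I'll draw it along the slope.

Call:
send_rows(grip=[0.7, 0.7, 0.7, 0.7, 0.7, 0.7, 0.7, 0.7, 0.7, 0.7], translation=[[0, 0, -0.05], [0, 0, -0.09], [0.05, 0, -0.12], [0.1, 0, -0.15], [0.15, 0, -0.18], [0.2, 0, -0.21], [0.25, 0, -0.24], [0.3, 0, -0.27], [0.36, 0, -0.31], [0.36, 0, -0.31]], turn=[0, 0, 0, 0, 0, 0, 0, 0, 0, 0])

```text
t: 22.3
ee_pos: [0.502, 0.2131, 0.1397]
ee_rot: [1.875, 2.52, 0.001]
contact_force: [1.1, -0.6, -3.5]
grip_width: 0.0664
gripper_force: 70.8
```

```bash
python3 -c "
from tilt import *
tilt()"
```

```text
top 794 tilt x 28.7 y -0.1 deg z at X=-48: 41.5 X -26..67
side 758 tilt x 28.7 y -0.7 deg z at X=-48: 40.0 X 5..121
tcp bin 61.2 -0.2 z 139.3 F [-0.4 -0.9 -3.7] t 22.4
```

The panel is clear of the ledge: tilt 28.7 degrees, toe at X = -30, z = 48 mm, carrying weight only. Next I'll lift it, turn it and carry it to the bed.

Call:
send_rows(grip=[0.7, 0.7, 0.7, 0.7], translation=[[0, 0, -0.3], [0, 0, -0.6], [0, 0, -1], [0, 0, -1]], turn=[0, 0, 0, 0])

```text
t: 22.9
ee_pos: [0.5032, 0.2129, 0.2418]
ee_rot: [1.875, 2.517, 0.006]
contact_force: [0.8, -0.6, -5.1]
grip_width: 0.0667
gripper_force: 70.8
```

```bash
python3 -c "
from plan import *
plan((.46,.12,.26,-73),(.46,.0,.26,-82.95),(.4975,-.1689,.26,-82.95),(.4975,-.1689,.16,-82.95)); s=state(); print(s['t'],s['contact_force'],s['grip_width'])
"
```

```text
from [0.5032 0.2129 0.2418] 16.65
  shift [-0.766, -0.68, -0.182] turn 0.996 rows>= 9
  -> [0.46 0.12 0.26] -72.99
  shift [-0.306, 1.0, 0.0] turn 0.111 rows>= 2
  shift [-0.018, 0.154, 0.0] turn -0.0 rows>= 1
  -> [ 0.46 -0.    0.26] -82.98
  shift [0.096, 1.0, 0.0] turn -0.0 rows>= 2
  shift [0.069, 0.722, 0.0] turn -0.0 rows>= 2
  -> [ 0.4975 -0.1689  0.26  ] -82.98
  shift [0.0, -0.0, 1.0] turn -0.0 rows>= 2
  -> [ 0.4975 -0.1689  0.16  ] -82.98
22.9 [ 0.76917304 -0.64620305 -5.07372281] 0.06665018148083428
```

Call:
send_rows(grip=[0.7, 0.7, 0.7, 0.7, 0.7, 0.7, 0.7, 0.7, 0.7, 0.7, 0.7, 0.7], translation=[[0, 0, -0.18], [-0.1, -0.1, -0.18], [-0.2, -0.2, -0.18], [-0.3, -0.3, -0.18], [-0.4, -0.4, -0.18], [-0.5, -0.5, -0.18], [-0.6, -0.6, -0.18], [-0.7, -0.68, -0.18], [-0.77, -0.68, -0.18], [-0.77, -0.68, -0.18], [-0.77, -0.68, -0.18], [-0.77, -0.68, -0.18]], turn=[0.1, 0.2, 0.3, 0.4, 0.5, 0.6, 0.7, 0.8, 0.9, 1, 1, 1])

```text
t: 24.4
ee_pos: [0.4586, 0.1194, 0.2566]
ee_rot: [3.108, 0.46, -0.002]
contact_force: [-0.6, -0.5, -4.1]
grip_width: 0.0665
gripper_force: 70.8
```

Call:
send_rows(grip=[0.7, 0.7, 0.7, 0.7], translation=[[-0.1, 0.3, 0], [-0.2, 0.65, 0], [-0.31, 1, 0], [-0.31, 1, 0]], turn=[0.05, 0.11, 0.11, 0.11])

```text
t: 24.9
ee_pos: [0.4577, 0.0131, 0.257]
ee_rot: [3.136, 0.185, -0.0]
contact_force: [0.9, 0.2, -2.8]
grip_width: 0.0662
gripper_force: 70.9
```

Call:
send_rows(grip=[0.7, 0.7, 0.7, 0.7], translation=[[0.02, 0.3, 0], [0.04, 0.65, 0], [0.08, 1, 0], [0.08, 1, 0]], turn=[0, 0, 0, 0])

```text
t: 25.4
ee_pos: [0.4779, -0.0846, 0.2569]
ee_rot: [3.136, 0.185, -0.0]
contact_force: [-0.7, 0.8, -4.0]
grip_width: 0.0665
gripper_force: 71.1
```

```bash
python3 -c "
from plan import *
plan((.4975,-.1689,.26,-82.95),(.4975,-.1689,.16,-82.95)); s=state(); print(s['t'],s['contact_force'],s['grip_width'])
"
```

```text
from [ 0.4779 -0.0846  0.2569] -83.23
  shift [0.095, 0.86, -0.031] turn -0.003 rows>= 2
  -> [ 0.4975 -0.1689  0.26  ] -82.96
  shift [-0.0, -0.0, 1.0] turn -0.0 rows>= 2
  -> [ 0.4975 -0.1689  0.16  ] -82.96
25.4 [-0.66963343  0.77591834 -4.01454851] 0.06646004945351104
```

Call:
send_rows(grip=[0.7, 0.7, 0.7, 0.7, 0.7, 0.7, 0.7], translation=[[0.05, 0.5, 0], [0.1, 0.86, 0], [0.1, 0.86, 0.3], [0.1, 0.86, 0.6], [0.1, 0.86, 0.9], [0.1, 0.86, 0.9], [0.1, 0.86, 0.9]], turn=[0, 0, 0, 0, 0, 0, 0])

```text
t: 26.28
ee_pos: [0.4983, -0.1674, 0.1684]
ee_rot: [3.136, 0.187, 0.002]
contact_force: [1.0, 0.4, -2.6]
grip_width: 0.0664
gripper_force: 71.3
```

Run:
```python
from h import *
s=state(); print(s['t'],s['ee_pos'].round(4),s['contact_force'].round(1))
im=np.zeros((400,800,3),np.uint8)
a=load('top'); b=load('side')
im[:,:400]=cv2.resize(a['frame'][160:260,230:330],(400,400),interpolation=cv2.INTER_CUBIC)
im[:,400:]=cv2.resize(b['frame'][110:230,250:370],(400,400),interpolation=cv2.INTER_CUBIC)
cv2.imwrite('pics/bed6.png',im[:,:,::-1])
```

```text
26.275 [ 0.4983 -0.1674  0.1684] [ 1.   0.4 -2.6]
```

View pics/bed6.png

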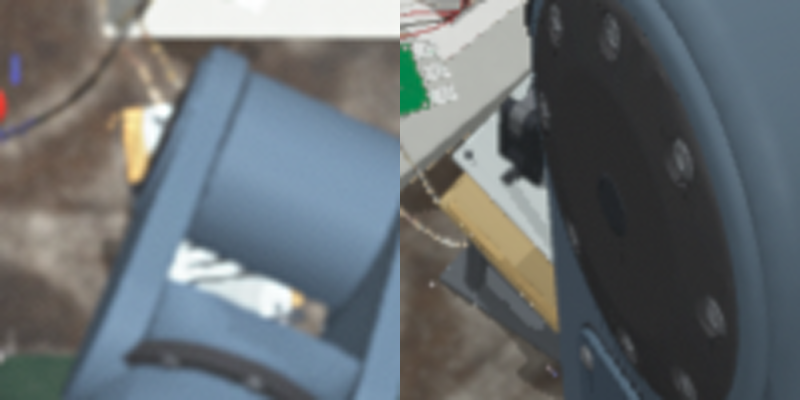

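Most of the bed is hidden by the arm. Some of the panel shows over it: the upper left corner in the side view (455,155), and patches in the top view at (155,120) and (225,280). I'll fit the plane and the edges from those.

```bash
cat > bed.py <<'E'
from h import *
O=np.array([.4060,-.1802,.0300]); u=np.radians(7.05); c,s3=np.cos(np.radians(30)),.5
U=np.array([np.cos(u),np.sin(u),0]); ex=np.r_[c*U[:2],s3]; ey=np.array([-U[1],U[0],0]); ez=np.cross(ex,ey)
def bed(fresh=True,zmax=60):
    for n in('top','side'):
        g=load(n) if fresh else dict(np.load(n+'.npz')); P=cloud(g); B=(P-O)@np.c_[ex,ey,ez]*1000; f=g['frame'].astype(int)
        m=(B[...,0]>-20)&(B[...,0]<200)&(abs(B[...,1])<70)&(B[...,2]>-4)&(B[...,2]<zmax)&(f.min(2)>120)&(f.max(2)-f.min(2)<35)
        Q=B[m]
        for _ in range(8):
            if len(Q)<20: break
            A=np.c_[Q[:,:2],np.ones(len(Q))]; k=np.linalg.lstsq(A,Q[:,2],rcond=None)[0]; r=abs(Q[:,2]-A@k); Q=Q[r<max(2.,2.2*np.median(r))]
        if len(Q)>=20: print(n,len(Q),'tilt-30: %.1f  roll %.1f deg; z at x=0 %.1f, x=172 %.1f'%(*np.degrees(np.arctan(k[:2])),k[2],k[2]+172*k[0]),'x %.0f..%.0f y %.0f..%.0f'%(*np.percentile(Q[:,0],[.5,99.5]),*np.percentile(Q[:,1],[.5,99.5])))
        w=(B[...,0]>-12)&(B[...,0]<185)&(abs(B[...,1])<70)&(abs(B[...,2])<4)&(f[...,0]-f[...,2]>40)
        if w.sum()>10: print('  wood',w.sum(),'z med %.1f'%np.median(B[w][:,2]),'y %.0f..%.0f'%tuple(np.percentile(B[w][:,1],[1,99])),'x %.0f..%.0f'%tuple(np.percentile(B[w][:,0],[1,99])))
    s=state(); q=(s['ee_pos']+[0,0,.024]-O)@np.c_[ex,ey,ez]*1000; print('bar in bed',q.round(1),'F',s['contact_force'].round(1),'t',s['t'],'gw',s['grip_width'].round(4))
E
python3 -c "
from bed import *
bed(False)"
```

```text
top 219 tilt-30: -1.7  roll 0.4 deg; z at x=0 43.8, x=172 38.7 x 26..195 y -41..48
  wood 57 z med -0.2 y -61..61 x 1..176
side 344 tilt-30: -1.0  roll -0.0 deg; z at x=0 41.3, x=172 38.2 x 102..196 y -29..50
  wood 458 z med -0.4 y 31..62 x 67..175Traceback (most recent call last):
  File "<string>", line 3, in <module>
    bed(False)
    ~~~^^^^^^^
  File "bed.py", line 15, in bed
    s=state(); q=(s['ee_pos']+[0,0,.024]-O)@np.c_[ex,ey,ez]*1000; print('bar in bed',q.round(1),'F',s['contact_force'].round(1),'t',s['t'],'gw',s['grip_width'].round(4))
                                                                                                                                                ^^^^^^^^^^^^^^^^^^^^^
AttributeError: 'float' object has no attribute 'round'
```

Call:
send_rows(grip=[0.7, 0.7, 0.7, 0.7, 0.7, 0.7, 0.7], translation=[[-0.01, 0.012, 0.08], [-0.02, 0.012, 0.16], [-0.02, 0.012, 0.24], [-0.02, 0.012, 0.3], [-0.02, 0.012, 0.34], [-0.02, 0.012, 0.37], [-0.02, 0.012, 0.37]], turn=[0, 0, 0, 0, 0, 0, 0])

```text
t: 27.25
ee_pos: [0.4958, -0.1693, 0.1302]
ee_rot: [-3.136, -0.185, 0.0]
contact_force: [0.0, -0.3, -3.9]
grip_width: 0.0666
gripper_force: 71.4
```

```bash
sed -i "s/s\['grip_width'\].round(4)/round(s['grip_width'],4)/" bed.py; python3 -c "
from bed import *
bed()"
```

```text
top 101 tilt-30: -2.2  roll 1.3 deg; z at x=0 12.1, x=172 5.6 x 14..174 y -53..46
  wood 77 z med 0.1 y -63..61 x -1..176
side 220 tilt-30: -3.3  roll -0.8 deg; z at x=0 15.7, x=172 5.8 x 106..175 y -11..49
  wood 164 z med -0.0 y 9..63 x 86..176
bar in bed [140.6  -0.2  62.5] F [ 0.8 -0.3 -4. ] t 27.35 gw 0.0667
```

Call:
send_rows(grip=[0.7, 0.7, 0.7, 0.7, 0.7, 0.7], translation=[[0, 0, 0.015], [0, 0, 0.03], [0, 0, 0.04], [0, 0, 0.05], [0, 0, 0.052], [0, 0, 0.052]], turn=[0, 0, 0, 0, 0, 0])

```text
t: 28.1
ee_pos: [0.4952, -0.1695, 0.1262]
ee_rot: [3.136, 0.186, -0.002]
contact_force: [-12.0, -1.2, 14.1]
grip_width: 0.0669
gripper_force: 73.2
```

```bash
python3 -c "
from bed import *
bed()"
```

```text
top 84 tilt-30: -0.3  roll 0.4 deg; z at x=0 5.2, x=172 4.2 x 10..174 y -45..46
  wood 79 z med 0.3 y -63..61 x 3..177
side 206 tilt-30: -0.7  roll -1.1 deg; z at x=0 5.8, x=172 3.9 x 106..174 y -5..49
  wood 156 z med -0.5 y -14..62 x 87..176
bar in bed [137.9  -0.3  59.2] F [-11.4  -1.1  15. ] t 28.2 gw 0.0666
```

The panel lies almost flush (-0.5 degrees) with its toe 1 to 2 mm from the stop. I'll release it and back off.

Call:
send_rows(grip=[0.8, 0.85, 0.88, 0.88, 0.88, 0.88, 0.88, 0.88, 0.88], translation=[[0, 0, 0], [0, 0, 0], [0, 0, 0], [0, 0, 0], [0, 0, -0.1], [0, 0, -0.3], [0, 0, -0.6], [0, 0, -1], [0, 0, -1]], turn=[0, 0, 0, 0, 0, 0, 0, 0, 0])

```text
t: 29.32
ee_pos: [0.4971, -0.1698, 0.2285]
ee_rot: [3.133, 0.185, 0.008]
contact_force: [-0.1, 0.1, -0.3]
grip_width: 0.0754
gripper_force: 0.0
```

Call:
send_rows(grip=[0.88, 0.88, 0.88, 0.88], translation=[[0, -0.5, -0.2], [0, -1, -0.2], [0, -1, -0.2], [0, -1, -0.2]], turn=[0, 0, 0, 0])

```text
t: 29.82
ee_pos: [0.484, -0.0702, 0.2449]
ee_rot: [3.136, 0.186, -0.0]
contact_force: [-0.4, -0.6, 0.3]
grip_width: 0.0751
gripper_force: 0.0
```

Call:
send_rows(grip=[0.88, 0.88, 0.88, 0.88], translation=[[0, -0.5, 0], [0, -1, 0], [0, -1, 0], [0, -1, 0]], turn=[0, 0, 0, 0])

```text
t: 30.32
ee_pos: [0.4725, 0.0283, 0.2449]
ee_rot: [3.136, 0.184, -0.0]
contact_force: [-0.5, -0.3, 0.1]
grip_width: 0.0753
gripper_force: 0.0
```

Call:
send_rows(grip=[0.88, 0.88, 0.88, 0.88], translation=[[0, -0.5, 0], [0, -1, 0], [0, -1, 0], [0, -1, 0]], turn=[0, 0, 0, 0])

```text
t: 30.82
ee_pos: [0.4609, 0.1274, 0.2449]
ee_rot: [3.136, 0.184, -0.0]
contact_force: [-0.2, -0.3, -0.1]
grip_width: 0.0751
gripper_force: 0.0
```

Run:
```python
from bed import *
bed()
im=np.zeros((400,800,3),np.uint8)
a=dict(np.load('top.npz')); b=dict(np.load('side.npz'))
im[:,:400]=cv2.resize(a['frame'][160:280,250:370],(400,400),interpolation=cv2.INTER_CUBIC)
im[:,400:]=cv2.resize(b['frame'][110:270,250:410],(400,400),interpolation=cv2.INTER_CUBIC)
cv2.imwrite('pics/bed7.png',im[:,:,::-1])
```

```text
top 1097 tilt-30: 0.1  roll 0.3 deg; z at x=0 4.3, x=172 4.6 x -1..172 y -48..47
  wood 369 z med 0.1 y -62..61 x -0..177
bar in bed [199.4 298.4 160.9] F [ 0.  -0.5  0.2] t 30.925 gw 0.0754
```

View pics/bed7.png

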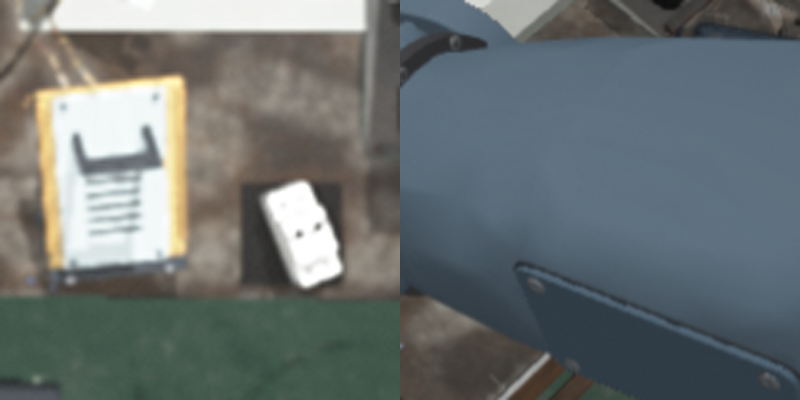

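The top view shows the panel flat on the bed (110,175), its handle uphill and its toe against the stop. It spans x -1..172 and y -48..47 mm. The breaker stands on the mat at (300,235) and the arm is clear, so I'll hand in.

```bash
python3 -c "
from rig import *
print(hand_in())"
```

```text
the job is handed in; nothing more can be done
None
```

I handed the job in at about 31 s; the reply gave no verdict. In the last top view the breaker stands upright on the mat and the panel lies flat on the bed, handle uphill and toe at the stop. I didn't re-measure the tape roll, insulator or solder spool, but the arm stayed well above them.

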